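# Scoop the grinding balls into the bowl

## Task

An empty vial has been left standing in the metal tray of grinding balls: take it out first and put it in the red basket. Then scoop the balls up with the steel scoop and tip them into the steel bowl, at least four of the five, never touching a ball with the gripper; a ball left over stays in the tray, none on the desk. Finally lay the scoop back flat on its grey mat, let go, and leave the other things on the desk alone.

Things in the scene. Friction and masses are not known exactly. Their poses are not given: they have to be found in the camera images.
- tray: open grey metal tray fixed to the desk, outside 198 (x) x 86 (y) x 36 (z) mm, walls and floor 4 mm thick, inside 190 x 78 mm with a flat level floor at z = 4 mm; origin at the centre of its underside, x along its length from the end near the robot (-x, where the balls lie) to the far end (+x, where the vial stands)
- vial: translucent, faintly pink plastic vial standing upright in the far half of the tray, 18 mm across, 58 mm tall, so it stands 26 mm above the tray's rim; 12 g; origin at the centre of its foot, z along it
- basket: red perforated plastic basket for used tubes and vials, fixed, 241 (x) x 159 (y) x 93 (z) mm at the rim; inside free for 180 x 106 mm, inner floor at z = 6 mm; origin at the centre of its underside
- bowl: open round steel bowl, fixed, 55 mm high, 120 mm across its rim; an open case whose raised lid is about 140 mm high stands between it and the tray, and a tall analyser beyond it; origin at the centre of its underside
- bowl_in (a point): centre of the bowl's inner floor, 5 mm above the desk
- mat: flat grey mat fixed on the desk, 160 (x) x 120 (y) x 4 (z) mm; origin at the centre of its underside, so its top is at z = 4 mm
- scoop: loose steel scoop, 110 g, lying flat on the mat. Pan 70 (x) x 70 (y) mm, floor 2 mm thick, bevelled open front edge at x = -35 mm, 24 mm high back wall at x = +35, sides 2 mm thick rising to 24 mm; it fits the tray with 4 mm to spare each side. Wooden bar handle 13 mm wide (y), z 54 to 70 mm, from x = +35 to +121, on a strap at the back wall. Origin: centre of the pan's underside, z up
- scoop_grip (a point): point on the axis of the scoop's handle at which to hold it: x = +68 mm, z = +62 mm in the scoop's frame; fingers close along the scoop's y
- scoop_lip (a point): middle of the scoop's front edge: x = -35 mm, z = 0 in the scoop's frame
- ball_1_center (a point): centre of white ceramic grinding ball 1 of 5, 20 mm in diameter, 15 g, lying in the near half of the tray; the five are alike
- ball_2_center (a point): centre of white ceramic grinding ball 2 of 5, 20 mm in diameter, 15 g, lying in the near half of the tray; the five are alike
- ball_3_center (a point): centre of white ceramic grinding ball 3 of 5, 20 mm in diameter, 15 g, lying in the near half of the tray; the five are alike
- ball_4_center (a point): centre of white ceramic grinding ball 4 of 5, 20 mm in diameter, 15 g, lying in the near half of the tray; the five are alike
- ball_5_center (a point): centre of white ceramic grinding ball 5 of 5, 20 mm in diameter, 15 g, lying in the near half of the tray; the five are alike
- jar: bystander: white wide-mouthed jar, 71 mm across, 125 mm tall, standing on the desk to the right of the tray and mat; origin at the centre of its foot; leave it where it is
- timer: bystander: mechanical timer with a dial, 64 x 64 x 48 mm, standing on the desk near the robot; origin at the centre of its underside; leave it where it is
- adapter: bystander: white mains adapter, 46 x 62 x 26 mm, lying on the desk near the robot on the left; origin at the centre of its underside; leave it where it is
- ball_1: ball 1 itself; its origin turns with it, so use the centre point
- ball_2: ball 2 itself; its origin turns with it, so use the centre point
- ball_3: ball 3 itself; its origin turns with it, so use the centre point
- ball_4: ball 4 itself; its origin turns with it, so use the centre point
- ball_5: ball 5 itself; its origin turns with it, so use the centre point

How it is judged:
On the way, in this order (a step that is already met when the one before it is completed fails the run):
1. the vial is in the red basket and let go (x of vial in the frame of basket between -0.11 and 0.11 m and y of vial in the frame of basket between -0.07 and 0.07 m and z of vial in the frame of basket between -0.01 and 0.08 m and contact force between the fingers and vial below 0.1 N), for 0.2 s.
2. at least one ball rides in the scoop's pan, lifted clear of the tray (ball centre more than 65 mm above the desk) ((((x of ball_1_center in the frame of scoop between -0.036 and 0.036 m and y of ball_1_center in the frame of scoop between -0.034 and 0.034 m and z of ball_1_center in the frame of scoop between 0.004 and 0.05 m) and height (world z) of ball_1_center above 0.065 m and contact force between tray and ball_1 below 0.01 N) or ((x of ball_2_center in the frame of scoop between -0.036 and 0.036 m and y of ball_2_center in the frame of scoop between -0.034 and 0.034 m and z of ball_2_center in the frame of scoop between 0.004 and 0.05 m) and height (world z) of ball_2_center above 0.065 m and contact force between tray and ball_2 below 0.01 N) or ((x of ball_3_center in the frame of scoop between -0.036 and 0.036 m and y of ball_3_center in the frame of scoop between -0.034 and 0.034 m and z of ball_3_center in the frame of scoop between 0.004 and 0.05 m) and height (world z) of ball_3_center above 0.065 m and contact force between tray and ball_3 below 0.01 N) or ((x of ball_4_center in the frame of scoop between -0.036 and 0.036 m and y of ball_4_center in the frame of scoop between -0.034 and 0.034 m and z of ball_4_center in the frame of scoop between 0.004 and 0.05 m) and height (world z) of ball_4_center above 0.065 m and contact force between tray and ball_4 below 0.01 N) or ((x of ball_5_center in the frame of scoop between -0.036 and 0.036 m and y of ball_5_center in the frame of scoop between -0.034 and 0.034 m and z of ball_5_center in the frame of scoop between 0.004 and 0.05 m) and height (world z) of ball_5_center above 0.065 m and contact force between tray and ball_5 below 0.01 N))), for 0.2 s.
3. at least four of the five balls are in the bowl ((((horizontal distance between ball_2_center and bowl_in below 0.056 m and z of ball_2_center in the frame of bowl below 0.056 m) and (horizontal distance between ball_3_center and bowl_in below 0.056 m and z of ball_3_center in the frame of bowl below 0.056 m) and (horizontal distance between ball_4_center and bowl_in below 0.056 m and z of ball_4_center in the frame of bowl below 0.056 m) and (horizontal distance between ball_5_center and bowl_in below 0.056 m and z of ball_5_center in the frame of bowl below 0.056 m)) or ((horizontal distance between ball_1_center and bowl_in below 0.056 m and z of ball_1_center in the frame of bowl below 0.056 m) and (horizontal distance between ball_3_center and bowl_in below 0.056 m and z of ball_3_center in the frame of bowl below 0.056 m) and (horizontal distance between ball_4_center and bowl_in below 0.056 m and z of ball_4_center in the frame of bowl below 0.056 m) and (horizontal distance between ball_5_center and bowl_in below 0.056 m and z of ball_5_center in the frame of bowl below 0.056 m)) or ((horizontal distance between ball_1_center and bowl_in below 0.056 m and z of ball_1_center in the frame of bowl below 0.056 m) and (horizontal distance between ball_2_center and bowl_in below 0.056 m and z of ball_2_center in the frame of bowl below 0.056 m) and (horizontal distance between ball_4_center and bowl_in below 0.056 m and z of ball_4_center in the frame of bowl below 0.056 m) and (horizontal distance between ball_5_center and bowl_in below 0.056 m and z of ball_5_center in the frame of bowl below 0.056 m)) or ((horizontal distance between ball_1_center and bowl_in below 0.056 m and z of ball_1_center in the frame of bowl below 0.056 m) and (horizontal distance between ball_2_center and bowl_in below 0.056 m and z of ball_2_center in the frame of bowl below 0.056 m) and (horizontal distance between ball_3_center and bowl_in below 0.056 m and z of ball_3_center in the frame of bowl below 0.056 m) and (horizontal distance between ball_5_center and bowl_in below 0.056 m and z of ball_5_center in the frame of bowl below 0.056 m)) or ((horizontal distance between ball_1_center and bowl_in below 0.056 m and z of ball_1_center in the frame of bowl below 0.056 m) and (horizontal distance between ball_2_center and bowl_in below 0.056 m and z of ball_2_center in the frame of bowl below 0.056 m) and (horizontal distance between ball_3_center and bowl_in below 0.056 m and z of ball_3_center in the frame of bowl below 0.056 m) and (horizontal distance between ball_4_center and bowl_in below 0.056 m and z of ball_4_center in the frame of bowl below 0.056 m)))), for 0.2 s.
At the end, for the whole second after the job is handed in: The vial lies or stands in the red basket; at least four of the five balls are in the bowl and any other is in the bowl or the tray; the scoop stands flat on the mat (pan centre within 60 mm along and 40 mm across of the mat's centre, tilted less than 0.1 rad); everything is at rest and released (all of step 1 and (((horizontal distance between ball_2_center and bowl_in below 0.056 m and z of ball_2_center in the frame of bowl below 0.056 m) and (horizontal distance between ball_3_center and bowl_in below 0.056 m and z of ball_3_center in the frame of bowl below 0.056 m) and (horizontal distance between ball_4_center and bowl_in below 0.056 m and z of ball_4_center in the frame of bowl below 0.056 m) and (horizontal distance between ball_5_center and bowl_in below 0.056 m and z of ball_5_center in the frame of bowl below 0.056 m)) or ((horizontal distance between ball_1_center and bowl_in below 0.056 m and z of ball_1_center in the frame of bowl below 0.056 m) and (horizontal distance between ball_3_center and bowl_in below 0.056 m and z of ball_3_center in the frame of bowl below 0.056 m) and (horizontal distance between ball_4_center and bowl_in below 0.056 m and z of ball_4_center in the frame of bowl below 0.056 m) and (horizontal distance between ball_5_center and bowl_in below 0.056 m and z of ball_5_center in the frame of bowl below 0.056 m)) or ((horizontal distance between ball_1_center and bowl_in below 0.056 m and z of ball_1_center in the frame of bowl below 0.056 m) and (horizontal distance between ball_2_center and bowl_in below 0.056 m and z of ball_2_center in the frame of bowl below 0.056 m) and (horizontal distance between ball_4_center and bowl_in below 0.056 m and z of ball_4_center in the frame of bowl below 0.056 m) and (horizontal distance between ball_5_center and bowl_in below 0.056 m and z of ball_5_center in the frame of bowl below 0.056 m)) or ((horizontal distance between ball_1_center and bowl_in below 0.056 m and z of ball_1_center in the frame of bowl below 0.056 m) and (horizontal distance between ball_2_center and bowl_in below 0.056 m and z of ball_2_center in the frame of bowl below 0.056 m) and (horizontal distance between ball_3_center and bowl_in below 0.056 m and z of ball_3_center in the frame of bowl below 0.056 m) and (horizontal distance between ball_5_center and bowl_in below 0.056 m and z of ball_5_center in the frame of bowl below 0.056 m)) or ((horizontal distance between ball_1_center and bowl_in below 0.056 m and z of ball_1_center in the frame of bowl below 0.056 m) and (horizontal distance between ball_2_center and bowl_in below 0.056 m and z of ball_2_center in the frame of bowl below 0.056 m) and (horizontal distance between ball_3_center and bowl_in below 0.056 m and z of ball_3_center in the frame of bowl below 0.056 m) and (horizontal distance between ball_4_center and bowl_in below 0.056 m and z of ball_4_center in the frame of bowl below 0.056 m))) and ((horizontal distance between ball_1_center and bowl_in below 0.056 m and z of ball_1_center in the frame of bowl below 0.056 m) or (x of ball_1_center in the frame of tray between -0.096 and 0.096 m and y of ball_1_center in the frame of tray between -0.04 and 0.04 m and z of ball_1_center in the frame of tray between 0 and 0.036 m)) and ((horizontal distance between ball_2_center and bowl_in below 0.056 m and z of ball_2_center in the frame of bowl below 0.056 m) or (x of ball_2_center in the frame of tray between -0.096 and 0.096 m and y of ball_2_center in the frame of tray between -0.04 and 0.04 m and z of ball_2_center in the frame of tray between 0 and 0.036 m)) and ((horizontal distance between ball_3_center and bowl_in below 0.056 m and z of ball_3_center in the frame of bowl below 0.056 m) or (x of ball_3_center in the frame of tray between -0.096 and 0.096 m and y of ball_3_center in the frame of tray between -0.04 and 0.04 m and z of ball_3_center in the frame of tray between 0 and 0.036 m)) and ((horizontal distance between ball_4_center and bowl_in below 0.056 m and z of ball_4_center in the frame of bowl below 0.056 m) or (x of ball_4_center in the frame of tray between -0.096 and 0.096 m and y of ball_4_center in the frame of tray between -0.04 and 0.04 m and z of ball_4_center in the frame of tray between 0 and 0.036 m)) and ((horizontal distance between ball_5_center and bowl_in below 0.056 m and z of ball_5_center in the frame of bowl below 0.056 m) or (x of ball_5_center in the frame of tray between -0.096 and 0.096 m and y of ball_5_center in the frame of tray between -0.04 and 0.04 m and z of ball_5_center in the frame of tray between 0 and 0.036 m)) and x of scoop in the frame of mat between -0.06 and 0.06 m and y of scoop in the frame of mat between -0.04 and 0.04 m and z of scoop in the frame of mat between -0.002 and 0.009 m and angle between scoop's own z axis and vertical below 0.1 rad and linear speed of each of ball_1, ball_2, ball_3, ball_4, ball_5, vial, scoop below 0.03 m/s); the robot touches nothing.
It fails at once if the gripper or arm touches a ball (contact force between any of the fingers, the arm and ball_1 above 0.3 N or contact force between any of the fingers, the arm and ball_2 above 0.3 N or contact force between any of the fingers, the arm and ball_3 above 0.3 N or contact force between any of the fingers, the arm and ball_4 above 0.3 N or contact force between any of the fingers, the arm and ball_5 above 0.3 N).
It fails at once if a bystander (jar, timer, adapter) is moved more than 30 mm (distance of any of jar, timer, adapter from where it was at the start of the episode above 0.03 m).
It also fails if it takes over 72 s, if anything falls off the work surface, if the arm or the gripper's body presses on something with over 40 N, if the wrist force passes 120 N, or if a joint passes its speed limit or range.

## Robot

A 7-joint arm with a two-finger parallel gripper is mounted at the origin on a cart in front of the work surface, level with it; the furniture and walls round the work are solid. World frame = base frame: x ahead of the robot, y to its left, z up, the work surface at z = 0. Lengths are in m, angles in rad, forces in N, time in s.
With the tool pointing down it reaches from about 0.425 to 0.875 m from the base axis. Payload 4.7 kg.
Tool frame: the origin (TCP) lies midway between the tips of the shut fingers; the grasp point (between the pads) lies 19 mm behind it; z points along the fingers, y is the direction in which the jaws open and shut (so a half turn about z gives the same grasp; the last joint's range is limited). The gripper opens to 87 mm and grips with 3 to 60 N. Pads are 19 mm wide; open, the fingers measure 117 mm over their backs; the gripper's body (75 mm by 190 mm) begins 51 mm behind the grasp point.
Start: joints at [1.363, 0.321, -0.07, 1.45, 0.023, 1.371, -0.057], TCP at [0.143, -0.634, 0.223] pointing down, gripper open.
Joint ranges: [-2.86, 2.86], [-0.3, 2.09], [-1.38, 1.24], [0.06, 2.45], [-1.56, 4.7], [0.09, 2.05], [-2.69, 2.69]. Speed limits (rad/s): [2.57, 2.57, 3.14, 3.14, 3.14, 3.14, 3.14].

## Interface

Orientations are given as a rotation vector (axis times angle).
In Python, from bench import get_state, eyes, job gives the robot as it stands. The module is installed in compiled form; this text tells all that it offers.
- The arm moves only by the shell command python3 -m jog 'ROWS' [FORCE]. ROWS is JSON, a list that holds one entry, the list of rows, each a list of 5 numbers: the opening, from 0 (shut) to 1 (fully open), then the shift along the tool's x, y, z in units of 40 mm (1.0 is 40 mm), then the turn about the tool's z in units of 5 degrees (1.0 is 5 degrees). In form: [[[jaw, dx, dy, dz, turn], ...]]. A call has 1 to 10 rows; each row shifts and turns the commanded pose from where the row before left it, along the tool's axes as they then stand; what a row does not reach is not made up. A row lasts 1/8 s, in which the tool goes at most 62.5 mm and 10.7 degrees, less where a joint would pass 70% of its speed; a pose out of reach is approached as far as the arm can. A call is refused whole if a number of a shift passes 1 or a number of a turn 1, either way. A call with a gripper value outside its range is refused whole. The fingers move at their own pace and stop on an object; FORCE is the grip in N (left out, the last holds). Time passes only in rows, so rows that do not move let the fingers close. It gives the time, the measured TCP pose, the force and the opening at its end, in the units of the state.
- get_state(): the state, without advancing time (a new reading comes with each control period).
- eyes.get_image(name): name is "side" or "top"; returns (picture, depth): 480x640x3 uint8, red, green, blue; 480x640 float32, m along the optical axis (not along the pixel's ray), 0 where there is no reading.
- eyes.camera_params(name): a dict with "camera_matrix" (3x3 intrinsics, pixels), "pose" (4x4, takes a point from camera to world coordinates). Camera axes: x right, y down, z forward; pixel columns grow to the right and rows downward; lengths in m; the calibration is good to about 2 mm. A picture is of the moment at which its call begins. camera_params takes no time and is no camera call.
- job.close_job(): hands the job in, once; it reports no verdict.
The state is a dict: "time": time; "joint_positions": joint angles; "qd": joint speeds; "joint_torque": joint torques, N m; "position": TCP position; "tool_rot": TCP orientation; "ft_force": force on the tool from outside, world axes, zero at the start; "torque": the same for the moment, N m; "grip_width": opening from 0.0 (shut) to 1.0 (fully open).
Only numpy, scipy, OpenCV 4.12 (cv2) and the standard library are available. Lean on these libraries where they do the work, as an engineer would, in place of code of your own. Each camera call takes 0.05 s, during which the arm holds its last target. There are 200 camera calls.

## Working session

There is one attempt and no reset: what is moved stays moved. The work goes in short steps, Python scripts to look and compute and a shell command to move; the robot and the scene stay as the last step left them, time stands still between calls to the robot, and variables do not carry over. Pictures are saved under pics/ and viewed, about 8 in all and at most 12, crops included, and the job is handed in when it is done.

```bash
mkdir -p pics
python3 - <<'E'
from bench import get_state, eyes
import cv2, numpy as np
print(get_state())
for n in ("side","top"):
    im,d=eyes.get_image(n); p=eyes.camera_params(n)
    cv2.imwrite(f"pics/{n}0.png",im[:,:,::-1]); np.savez(f"{n}0.npz",im=im,d=d,K=p["camera_matrix"],T=p["pose"]); print(n,np.round(p["camera_matrix"],1).tolist(),np.round(p["pose"],3).tolist())
E
```

```text
{'time': 0.0, 'joint_positions': array([ 1.36309723,  0.32178517, -0.07011015,  1.45166803,  0.02262904,
        1.37080382, -0.05692399]), 'qd': array([-8.17850556e-04,  1.10231172e-03,  2.70083136e-04, -5.17559931e-04,
        2.02937484e-05,  1.63439125e-03,  8.96686737e-04]), 'joint_torque': array([-2.05087149e-04, -4.91285992e+01, -4.03963253e-01, -3.12527740e+01,
       -6.38463395e-02,  4.35392931e-02,  1.72442733e-04]), 'position': array([ 0.14282495, -0.63354772,  0.2214898 ]), 'tool_rot': array([-3.12045032e+00, -3.47539639e-01,  5.11894808e-04]), 'ft_force': array([ 0.02562316, -0.11895184,  0.31589642]), 'torque': array([ 0.00716182, -0.02021164,  0.04197004]), 'grip_width': 0.9971764195628723}
side [[505.8, 0.0, 322.3], [0.0, 505.8, 240.4], [0.0, 0.0, 1.0]] [[0.926, -0.18, 0.332, 0.008], [-0.377, -0.39, 0.84, -1.236], [-0.021, -0.903, -0.429, 0.653], [0.0, 0.0, 0.0, 1.0]]
top [[589.3, 0.0, 314.5], [0.0, 589.3, 235.2], [0.0, 0.0, 1.0]] [[0.028, -0.996, 0.088, 0.338], [-0.999, -0.03, -0.02, -0.113], [0.023, -0.088, -0.996, 1.582], [0.0, 0.0, 0.0, 1.0]]
```

View pics/top0.png

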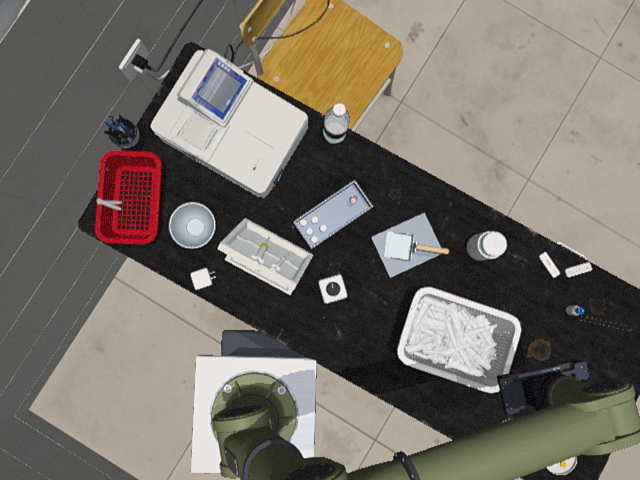

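View pics/side0.png

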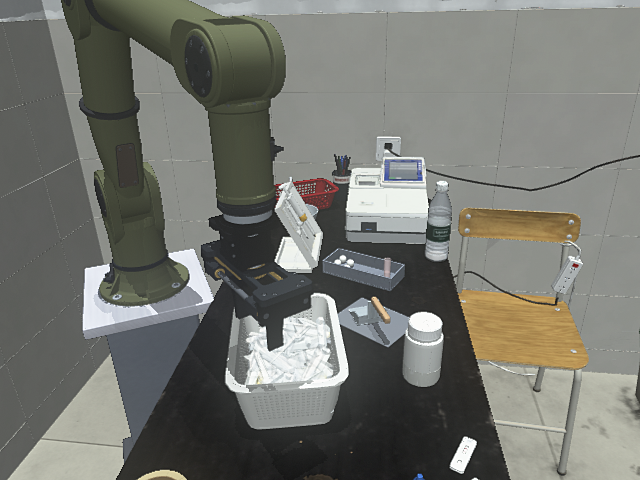

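The top view shows balls around (312,230), the vial at (354,200), the scoop pan at (398,246) with its handle out to (447,251), the bowl at (192,226), the basket at (130,198), and the raised lid of the case along its upper or left side. Next I'll measure from crops and depth.

```bash
cat > h.py <<'E'
import numpy as np, cv2
from scipy.spatial.transform import Rotation as R
def cloud(z):
    im,d,K,T=z["im"],z["d"],z["K"],z["T"]
    v,u=np.mgrid[:480,:640]
    P=np.stack([(u-K[0,2])/K[0,0]*d,(v-K[1,2])/K[1,1]*d,d],-1)@T[:3,:3].T+T[:3,3]
    P[d<=0]=np.nan
    return im,P
def ray(z,u,v,h):
    K,T=z["K"],z["T"]; r=T[:3,:3]@np.array([(u-K[0,2])/K[0,0],(v-K[1,2])/K[1,1],1]); o=T[:3,3]
    return o+r*(h-o[2])/r[2]
def grab(n,tag):
    from bench import eyes
    im,d=eyes.get_image(n);p=eyes.camera_params(n)
    np.savez(f"{n}{tag}.npz",im=im,d=d,K=p["camera_matrix"],T=p["pose"])
    return dict(im=im,d=d,K=p["camera_matrix"],T=p["pose"])
E
python3 - <<'E'
from h import *
t=np.load("top0.npz"); im,P=cloud(t)
# ortho height map + crop
c=cv2.resize(im[170:290,280:460],None,fx=4.4,fy=4.4,interpolation=cv2.INTER_CUBIC)
cv2.imwrite("pics/c0.png",c[:,:,::-1])
for n,(u,v) in dict(bowl=(192,226),ball=(310,229),vial=(354,200),pan=(398,246),handle=(435,249),desk=(340,250),jar=(487,245),timer=(333,289),adapter=(203,279),lid=(240,240),basket=(130,198)).items(): print(n,np.round(P[v,u],3))
hsv=cv2.cvtColor(im,cv2.COLOR_RGB2HSV)
def rect(m,h):
    m=m.astype(np.uint8);n,l,s,_=cv2.connectedComponentsWithStats(m);k=1+np.argmax(s[1:,4]);
    pts=P[(l==k)][:,:2];pts=pts[np.isfinite(pts).all(1)]
    print(h,s[k],cv2.minAreaRect((pts*1000).astype(np.float32)), np.round(pts.mean(0),3))
z=P[...,2]
roi=lambda a,b,c,d:(np.add.outer(np.arange(480)*0,np.arange(640))>=a)&(np.add.outer(np.arange(480)*0,np.arange(640))<b)&(np.add.outer(np.arange(480),np.arange(640)*0)>=c)&(np.add.outer(np.arange(480),np.arange(640)*0)<d)
rect((hsv[...,0]>165)&(hsv[...,1]>150)&(z>.07)&roi(80,170,140,255),"basketrim")
rect((hsv[...,2]>80)&roi(165,220,198,255),"bowl")
rect((hsv[...,2]>80)&roi(290,376,178,252),"tray")
rect((hsv[...,2]>80)&roi(369,445,210,282),"mat")
rect((hsv[...,1]>80)&(hsv[...,2]>100)&(z>.03)&roi(410,452,236,262),"handle")
rect((hsv[...,2]>185)&roi(380,416,230,262),"pan")
m=roi(215,315,215,297)&(hsv[...,2]>80)
rect(m,"case"); rect(m&(z>.06),"caselid"); print("lidmax",np.nanmax(z[m]))
m=roi(140,310,40,200)&(z>.1);rect(m,"analyser");print(np.nanmax(z[m]))
E
```

```text
bowl [0.493 0.184 0.004]
ball [ 0.493 -0.132  0.021]
vial [ 0.574 -0.247  0.029]
pan [ 0.456 -0.371 -0.   ]
handle [ 0.446 -0.455  0.075]
desk [ 0.441 -0.215  0.002]
jar [ 0.457 -0.575  0.121]
timer [ 0.336 -0.196  0.049]
adapter [0.353 0.145 0.022]
lid [0.452 0.044 0.099]
basket [0.564 0.353 0.004]
basketrim [128 151  15   6  28] ((669.135986328125, 326.7909851074219), (37.16962814331055, 12.99716854095459), 86.3546142578125) [0.67  0.328]
bowl [ 169  202   47   47 1754] ((495.34942626953125, 181.9960174560547), (128.5354766845703, 130.3871307373047), 1.4069169759750366) [0.494 0.18 ]
tray [ 293  180   81   69 2505] ((538.3486938476562, -192.79400634765625), (92.10728454589844, 207.2317352294922), 35.981773376464844) [ 0.536 -0.191]
mat [ 371  212   74   66 2708] ((462.3410949707031, -397.4755859375), (122.38737487792969, 169.5098114013672), 26.413612365722656) [ 0.46  -0.394]
handle [416 245  33   9 143] ((445.5881652832031, -446.9830627441406), (83.7372055053711, 13.703224182128906), 84.4193115234375) [ 0.446 -0.447]
pan [380 230  36  32 899] ((457.5644836425781, -368.81494140625), (85.0233383178711, 96.22431945800781), 0.932284414768219) [ 0.459 -0.363]
case [ 217  218   96   78 3945] ((423.9945983886719, -9.122116088867188), (237.12347412109375, 128.09548950195312), 63.18915939331055) [ 0.416 -0.021]
caselid [ 218  223   92   67 2465] ((414.47991943359375, -21.605575561523438), (205.48406982421875, 92.15867614746094), 62.87018966674805) [ 0.409 -0.018]
lidmax 0.22138366600074266
analyser [  151    49   156   145 12449] ((748.9190063476562, 80.59210205078125), (331.02020263671875, 247.34429931640625), 61.2342529296875) [0.748 0.082]
0.21300371008120855
```

View pics/c0.png

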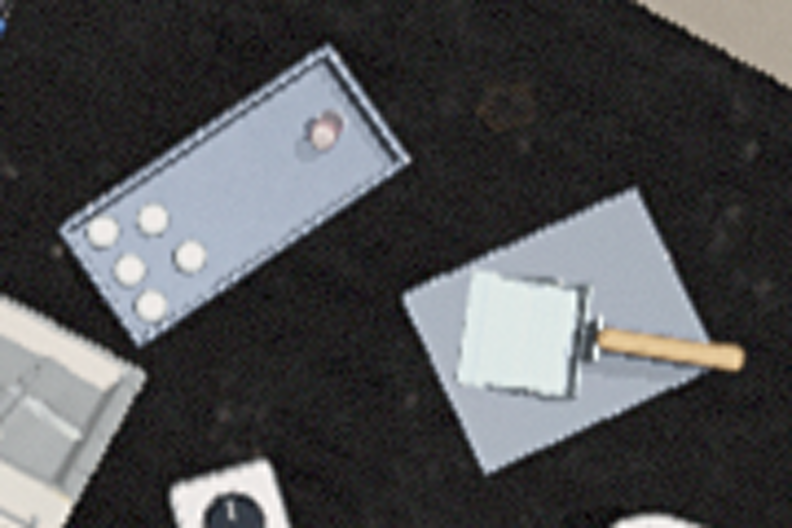

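In the crop (4.4x, offset 280,170) the five balls sit at the tray's lower-left end, the vial top is at (325,128), and the scoop's open front faces left with the handle pointing right. I'll fit models of the known sizes to the masks.

```bash
cat >> h.py <<'E'
from scipy.optimize import minimize
def proj(z,X):
    T=z["T"];c=(X-T[:3,3])@T[:3,:3]; K=z["K"]; return np.c_[c[:,0]/c[:,2]*K[0,0]+K[0,2],c[:,1]/c[:,2]*K[1,1]+K[1,2]]
def box(a,b,c,d,e,f): return np.array([[x,y,w] for x in(a,b) for y in(c,d) for w in(e,f)],float)
def fit(z,mask,pts,p0,S=8):
    v,u=np.where(mask);u0,v0,u1,v1=u.min()-8,v.min()-8,u.max()+9,v.max()+9
    M=cv2.resize(mask[v0:v1,u0:u1].astype(np.float32),None,fx=S,fy=S)>.5
    def cost(p):
        c,s=np.cos(p[2]),np.sin(p[2]);X=np.c_[p[0]+c*pts[:,0]-s*pts[:,1],p[1]+s*pts[:,0]+c*pts[:,1],pts[:,2]]
        q=(proj(z,X)-[u0,v0]+.5)*S
        m=np.zeros(M.shape,np.uint8);cv2.fillConvexPoly(m,cv2.convexHull(q.astype(np.float32)).astype(np.int32),1)
        return 1-(M&(m>0)).sum()/(M|(m>0)).sum()
    p0=np.array(p0); sx=np.vstack([p0]+[p0+e for e in np.diag([.008,.008,.08])])
    r=minimize(cost,p0,method="Nelder-Mead",options=dict(initial_simplex=sx,xatol=1e-4,fatol=1e-4))
    return r.x,r.fun
def roi(a,b,c,d):
    m=np.zeros((480,640),bool);m[c:d,a:b]=1;return m
def big(m):
    n,l,s,_=cv2.connectedComponentsWithStats(m.astype(np.uint8));return l==1+np.argmax(s[1:,4])
E
python3 - <<'E'
from h import *
t=np.load("top0.npz");im,P=cloud(t);hsv=cv2.cvtColor(im,cv2.COLOR_RGB2HSV)
tr,e=fit(t,big((hsv[...,2]>80)&roi(290,376,178,252)),box(-.099,.099,-.043,.043,0,.036),[.535,-.19,-.95]);print("tray",tr.round(4),np.degrees(tr[2]),e)
mt,e=fit(t,big((hsv[...,2]>70)&roi(369,445,210,284)&~((hsv[...,1]>80)&(hsv[...,2]>100))),box(-.08,.08,-.06,.06,0,.004),[.46,-.395,np.radians(26.4-90)]);print("mat",mt.round(4),np.degrees(mt[2]),e)
hd,e=fit(t,big((hsv[...,1]>80)&(hsv[...,2]>100)&roi(410,452,236,264)),box(.035,.121,-.0065,.0065,.058,.074),[.455,-.368,-1.65]);print("scoop",hd.round(4),np.degrees(hd[2]),e)
print("pan px check",[proj(t,np.array([[hd[0]+np.cos(hd[2])*x-np.sin(hd[2])*y,hd[1]+np.sin(hd[2])*x+np.cos(hd[2])*y,.004]])).round(0).tolist() for x,y in((-.035,.035),(-.035,-.035),(.035,0))])
g=lambda x:hd[:2]+x*np.array([np.cos(hd[2]),np.sin(hd[2])]);print("grip",g(.068))
def intray(p): d=p[:2]-tr[:2];c,s=np.cos(tr[2]),np.sin(tr[2]);return np.round([c*d[0]+s*d[1],-s*d[0]+c*d[1]],4)
for u,v in((102,232),(153,220),(129,269),(190,256),(150,305)):
    p=ray(t,280+u/4.4-.4,170+v/4.4-.4,.014);print("ball",p[:2].round(3),intray(p))
p=ray(t,280+325/4.4-.4,170+132/4.4-.4,.062);print("vial",p[:2].round(4),intray(p))
sd=np.load("side0.npz");print("vial side px",proj(sd,np.array([[p[0],p[1],.062],[p[0],p[1],.004]])).round(0).tolist())
# bowl
a=(hsv[...,2]>80)&roi(165,220,198,255);(c,r,an)=cv2.fitEllipse(max(cv2.findContours(a.astype(np.uint8),0,1)[0],key=len));print("bowl",ray(t,*c,.05).round(3),r)
m=roi(85,170,140,255)&(hsv[...,1]>150)&((hsv[...,0]>165)|(hsv[...,0]<8))
k,e=fit(t,big(m),box(-.12,.12,-.08,.08,.05,.093),[.565,.33,0]);print("basket",k.round(3),np.degrees(k[2]),e)
h=P[...,2]
for u,v in((250,222),(243,219),(225,245),(218,256),(232,232),(280,240),(312,255),(300,290),(230,262),(260,275)): print((u,v),P[v-1:v+2,u-1:u+2].reshape(-1,3)[np.nanargmax(h[v-1:v+2,u-1:u+2])].round(3))
E
```

```text
tray [ 0.5349 -0.1912 -0.9416] -53.94693271987007 0.027279836936776047
mat [ 0.461  -0.3946 -1.1091] -63.5481893039715 0.07184674224049448
scoop [ 0.4531 -0.3701 -1.6554] -94.84934654343958 0.24154974489795922
pan px check [[[386.0, 233.0]], [[384.0, 259.0]], [[411.0, 249.0]]]
grip [ 0.44738669 -0.43781242]
ball [ 0.511 -0.112] [-0.0776  0.0273]
ball [ 0.52  -0.143] [-0.0479  0.0159]
ball [ 0.489 -0.129] [-0.0768 -0.0006]
ball [ 0.498 -0.166] [-0.0417 -0.015 ]
ball [ 0.468 -0.143] [-0.0787 -0.0259]
vial [ 0.5696 -0.2427] [ 0.062  -0.0022]
vial side px [[385.0, 258.0], [384.0, 278.0]]
bowl [0.492 0.176 0.05 ] (46.096988677978516, 46.6446418762207)
basket [ 0.555  0.334 -0.001] -0.048572728042724084 0.2145811562856934
(250, 222) [0.503 0.024 0.033]
(243, 219) [0.51  0.044 0.041]
(225, 245) [0.43  0.066 0.193]
(218, 256) [0.415 0.109 0.002]
(232, 232) [0.467 0.064 0.128]
(280, 240) [ 0.46  -0.054  0.041]
(312, 255) [ 0.42  -0.137  0.039]
(300, 290) [ 0.333 -0.108  0.007]
(230, 262) [0.402 0.075 0.013]
(260, 275) [ 0.365 -0.001  0.016]
```

```bash
cat > need.py <<'E'
import sys,numpy as np
from bench import get_state
from scipy.spatial.transform import Rotation as R
s=get_state();Rm=R.from_rotvec(s["tool_rot"]).as_matrix();yaw=np.degrees(np.arctan2(Rm[1,0],Rm[0,0]))
print("t",round(s["time"],2),"pos",s["position"].round(4),"yaw",yaw.round(1),"F",s["ft_force"].round(1),"grip",round(s["grip_width"]*87,1),"j7",s["joint_positions"][6].round(2))
for a in sys.argv[1:]:
    x,y,z,w=map(float,a.split(","))
    d=np.array([x,y,z])-s["position"]; w=np.radians(w)
    A=np.array([[np.cos(w),np.sin(w),0],[np.sin(w),-np.cos(w),0],[0,0,-1]])
    print(a,"units in target axes",(d@A/.04).round(2),"turn",round(-((np.degrees(w)-yaw+180)%360-180)/5,2))
E
python3 - <<'E'
from h import *
sd=np.load("side0.npz");im,P=cloud(sd)
m=roi(270,330,175,275)&(im.min(-1)>150)
q=P[m];q=q[(q[:,2]>.02)&(q[:,1]>-.15)&(q[:,1]<.12)]
for a in np.arange(.02,.2,.02):
    k=q[(q[:,2]>a)&(q[:,2]<a+.02)]
    if len(k):print(a.round(2),len(k),k.min(0).round(3),k.max(0).round(3))
E
python3 -m jog '[[[0.45,0.6,0,-0.2,-1],[0.45,0.6,0,-0.2,-1],[0.45,0.6,0,-0.2,-1],[0.45,0.6,0,-0.2,-1],[0.45,0.6,0,-0.2,-1],[0.45,0.6,0,0,-1],[0.45,0.6,0,0,-1],[0.45,0.6,0,0,-1],[0.45,0.6,0,0,-1],[0.45,0.6,0,0,-1]]]' 10
python3 need.py 0.5696,-0.2427,0.12,126
```

```text
0.02 313 [ 0.4   -0.148  0.02 ] [0.513 0.042 0.04 ]
0.04 203 [ 0.39  -0.141  0.04 ] [0.505 0.049 0.06 ]
0.06 207 [ 0.38  -0.134  0.06 ] [0.496 0.052 0.08 ]
0.08 171 [ 0.371 -0.132  0.08 ] [0.486 0.056 0.1  ]
0.1 173 [ 0.361 -0.125  0.1  ] [0.475 0.064 0.12 ]
0.12 211 [ 0.353 -0.123  0.12 ] [0.469 0.068 0.14 ]
0.14 234 [ 0.343 -0.116  0.14 ] [0.457 0.075 0.16 ]
0.16 188 [ 0.332 -0.111  0.16 ] [0.446 0.072 0.18 ]
0.18 223 [ 0.333 -0.108  0.18 ] [0.44  0.082 0.2  ]
time: 1.35
position: [0.3333, -0.4991, 0.2619]
tool_rot: [-2.679, -1.638, 0.0]
ft_force: [0.6, 0.5, -0.1]
grip_width: 0.446
t 1.35 pos [ 0.3333 -0.4991  0.2619] yaw 62.9 F [ 0.6  0.5 -0.1] grip 38.8 j7 0.42
0.5696,-0.2427,0.12,126 units in target axes [1.71 8.55 3.55] turn -12.62
```

```bash
python3 -m jog '[[[0.45,0.9,0.45,0,-1],[0.45,0.8,0.5,0,-1],[0.45,0.7,0.6,0,-1],[0.45,0.6,0.7,0,-1],[0.45,0.55,0.75,0,-1],[0.45,0.4,0.8,0,-1],[0.45,0.3,0.85,0,-1],[0.45,0.25,0.9,0,-1],[0.45,0.2,0.9,0,-1],[0.45,0.2,0.9,0,-1]]]'
python3 need.py 0.5696,-0.2427,0.12,126
python3 - <<'E'
from h import *
t=np.load("top0.npz");im,P=cloud(t)
q=P[roi(215,315,215,297)&(im.min(-1)>110)]
q=q[np.isfinite(q).all(1)]
for a in np.arange(.0,.24,.03):
    k=q[(q[:,2]>a)&(q[:,2]<a+.03)]
    if len(k):print(a.round(2),len(k),np.percentile(k,3,axis=0).round(3),np.percentile(k,97,axis=0).round(3))
q=P[roi(140,310,40,205)&(im.min(-1)>110)];q=q[q[:,2]>.06]
for w in np.radians([0,30,60,90,120,150,180,210,240,270,300,330]):
    d=np.array([np.cos(w),np.sin(w)]);k=q[np.argsort(q[:,:2]@d)[-20]];print("analyser",k.round(3))
E
```

```text
time: 2.6
position: [0.6586, -0.3217, 0.2616]
tool_rot: [-1.737, -2.616, 0.001]
ft_force: [0.4, -0.7, -0.5]
grip_width: 0.453
t 2.6 pos [ 0.6586 -0.3217  0.2616] yaw 112.8 F [ 0.4 -0.7 -0.5] grip 39.4 j7 0.66
0.5696,-0.2427,0.12,126 units in target axes [ 2.9  -0.64  3.54] turn -2.63
0.0 917 [ 0.33  -0.141  0.001] [0.526 0.08  0.029]
0.03 812 [ 0.412 -0.131  0.031] [0.507 0.039 0.058]
0.06 399 [ 0.395 -0.124  0.061] [0.491 0.049 0.089]
0.09 476 [ 0.381 -0.116  0.092] [0.476 0.056 0.119]
0.12 477 [ 0.367 -0.11   0.121] [0.461 0.063 0.149]
0.15 305 [ 0.355 -0.105  0.15 ] [0.451 0.073 0.179]
0.18 746 [ 0.343 -0.094  0.181] [0.432 0.079 0.207]
0.21 39 [ 0.38  -0.012  0.21 ] [0.396 0.009 0.219]
analyser [0.921 0.158 0.132]
analyser [0.852 0.295 0.169]
analyser [0.852 0.295 0.169]
analyser [0.938 0.283 0.118]
analyser [0.712 0.261 0.129]
analyser [0.688 0.22  0.115]
analyser [0.575 0.007 0.088]
analyser [ 0.578 -0.012  0.07 ]
analyser [ 0.601 -0.028  0.078]
analyser [ 0.767 -0.113  0.105]
analyser [ 0.783 -0.105  0.103]
analyser [ 0.821 -0.039  0.109]
```

```bash
python3 -m jog '[[[0.45,0.8,-0.2,0.6,-1],[0.45,0.8,-0.2,0.8,-1],[0.45,0.8,-0.2,0.8,-0.6],[0.45,0.5,0,0.7,0],[0.45,0,0,0.5,0],[0.45,0,0,0,0]]]'
python3 need.py 0.5696,-0.2427,0.042,126
python3 - <<'E'
from h import *
for n in("side","top"):
    z=grab(n,"1")
    c={"side":z["im"][180:330,300:500],"top":z["im"][150:270,290:450]}[n]
    cv2.imwrite(f"pics/{n}1.png",cv2.resize(c,(400 if n=="side" else 400,300),interpolation=cv2.INTER_CUBIC)[:,:,::-1])
a=np.hstack([cv2.imread("pics/side1.png"),cv2.imread("pics/top1.png")]);cv2.imwrite("pics/b1.png",a)
E
```

```text
time: 3.35
position: [0.5798, -0.2327, 0.1249]
tool_rot: [-1.433, -2.793, 0.001]
ft_force: [-0.2, -0.1, 0.3]
grip_width: 0.45
t 3.35 pos [ 0.5798 -0.2327  0.1249] yaw 125.7 F [-0.2 -0.1  0.3] grip 39.1 j7 0.79
0.5696,-0.2427,0.042,126 units in target axes [-0.05 -0.35  2.07] turn -0.07
```

View pics/b1.png

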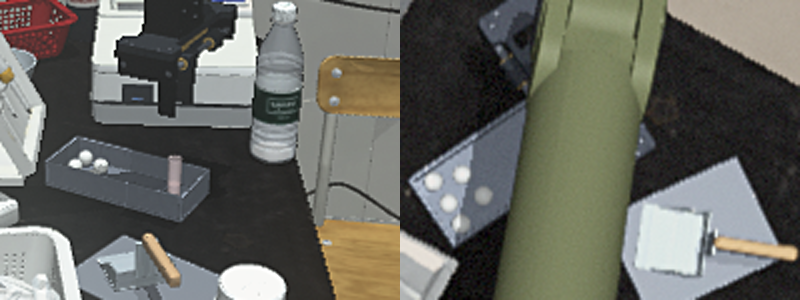

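The gripper hovers above the vial, which is at (175,172) in the side crop, and the arm hides it from the top view. Next I shift by the computed amount and descend.

```bash
python3 -m jog '[[[0.45,-0.05,-0.35,0.3,-0.1],[0.45,0,0,0.6,0],[0.45,0,0,0.6,0],[0.45,0,0,0.57,0],[0.45,0,0,0,0],[0.1,0,0,0,0],[0.1,0,0,0,0],[0.1,0,0,0,0],[0.1,0,0,0,0]]]' 8
python3 need.py 0.5696,-0.2427,0.28,126
```

```text
time: 4.58
position: [0.5709, -0.242, 0.0446]
tool_rot: [1.42, 2.8, -0.0]
ft_force: [-0.4, -0.9, 2.8]
grip_width: 0.193
t 4.58 pos [ 0.5709 -0.242   0.0446] yaw 126.2 F [-0.4 -0.9  2.8] grip 16.8 j7 0.78
0.5696,-0.2427,0.28,126 units in target axes [ 0.01 -0.04 -5.88] turn 0.04
```

```bash
python3 -m jog '[[[0.1,0,0,-0.5,0],[0.1,0,0,-1,0],[0.1,0,0,-1,0],[0.1,0,0,-1,0],[0.1,0,0,-1,0],[0.1,0,0,-1,0],[0.1,0,0,-0.4,0],[0.1,0.4,0.3,0,0],[0.1,0.8,0.55,0,0],[0.1,1,0.7,0,0]]]'
python3 -m jog '[[[0.1,1,0.7,0,0],[0.1,1,0.7,0,0],[0.1,1,0.7,0,0],[0.1,1,0.7,0,0],[0.1,1,0.7,0,0],[0.1,1,0.7,0,0],[0.1,1,0.7,0,0],[0.1,1,0.7,0,0],[0.1,0.8,0.6,0,0],[0.1,0.4,0.3,0,0]]]'
python3 need.py 0.56,0.335,0.10,126
```

```text
time: 5.82
position: [0.567, -0.1321, 0.2773]
tool_rot: [-1.421, -2.798, 0.0]
ft_force: [-0.7, 0.3, 0.2]
grip_width: 0.195
time: 7.08
position: [0.5572, 0.3205, 0.2774]
tool_rot: [-1.411, -2.802, 0.003]
ft_force: [0.0, -0.2, -0.0]
grip_width: 0.192
t 7.08 pos [0.5572 0.3205 0.2774] yaw 126.6 F [ 0.  -0.2 -0. ] grip 16.7 j7 -0.14
0.56,0.335,0.10,126 units in target axes [0.25 0.27 4.43] turn 0.11
```

```bash
python3 -m jog '[[[0.1,0.25,0.27,0.8,0],[0.1,0,0,1,0],[0.1,0,0,1,0],[0.1,0,0,1,0],[0.1,0,0,0.8,0],[0.1,0,0,0,0],[0.4,0,0,0,0],[0.4,0,0,0,0],[0.4,0,0,0,0]]]'
python3 -m jog '[[[0.4,0,0,-0.8,0],[0.4,0,0,-1,0],[0.4,0,0,-1,0],[0.4,0,0,-1,0],[0.4,0,0,-1,0],[0.4,-1,-0.7,0,0],[0.4,-1,-0.7,0,0],[0.4,-1,-0.7,0,0],[0.4,-1,-0.7,0,0],[0.4,-1,-0.7,0,0]]]'
python3 - <<'E'
from h import *
z=grab("top","2");cv2.imwrite("pics/t2.png",cv2.resize(z["im"][140:260,80:240],None,fx=3,fy=3,interpolation=cv2.INTER_CUBIC)[:,:,::-1])
E
python3 need.py 0.4474,-0.4378,0.10,85.2
```

```text
time: 8.2
position: [0.5641, 0.3313, 0.097]
tool_rot: [1.421, 2.801, 0.002]
ft_force: [0.1, 0.0, 0.1]
grip_width: 0.379
time: 9.45
position: [0.5687, 0.0853, 0.2885]
tool_rot: [1.42, 2.8, 0.0]
ft_force: [0.7, -0.3, -0.7]
grip_width: 0.404
t 9.5 pos [0.5699 0.076  0.2881] yaw 125.6 F [ 1.  -6.2 -1. ] grip 34.4 j7 0.31
0.4474,-0.4378,0.10,85.2 units in target axes [-13.06  -1.98   4.7 ] turn 8.09
```

View pics/t2.png

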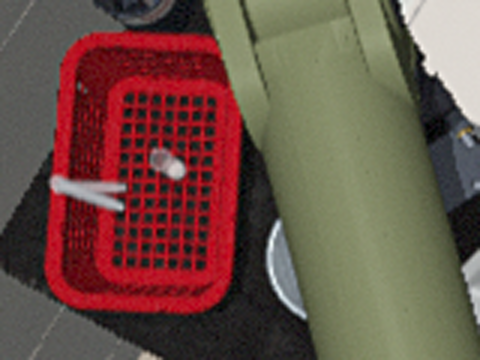

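The vial is in the basket, at (167,163) in the crop, and released. Next I refine the handle line and head for the scoop.

```bash
python3 -m jog '[[[0.5,-1,-0.7,0,1],[0.5,-1,-0.6,0,1],[0.5,-1,-0.5,0,1],[0.5,-1,-0.4,0,1],[0.5,-1,-0.3,0,1],[0.5,-1,-0.2,0,1],[0.5,-1,-0.1,0,1],[0.5,-1,0,0,1],[0.5,-1,0,0,0.2],[0.5,-1,0,0,0]]]'
python3 - <<'E'
from h import *
t=np.load("top0.npz");im=t["im"];hsv=cv2.cvtColor(im,cv2.COLOR_RGB2HSV)
m=(hsv[...,1]>70)&(hsv[...,2]>90)&(hsv[...,0]<30)&roi(412,455,238,262);m=big(m)
v,u=np.where(m);q=np.array([ray(t,a,b,.072)[:2] for a,b in zip(u,v)])
c=q.mean(0);w,V=np.linalg.eigh(np.cov((q-c).T));d=V[:,1]*np.sign(-V[1,1]);s=(q-c)@d
print("handle c",c.round(4),"ang",np.degrees(np.arctan2(d[1],d[0])).round(1),"ext",s.min(),s.max())
print("end-> grip",(c+d*(s.max()-.053)).round(4), "start-> grip",(c+d*(s.min()+.033)).round(4))
for a,b in((475,272),(460,380)): print("lip",ray(t,280+a/4.4-.4,170+b/4.4-.4,.005)[:2].round(4))
E
python3 need.py 0.4474,-0.4378,0.10,84.4
```

```text
time: 10.75
position: [0.564, -0.3413, 0.2874]
tool_rot: [-2.315, -2.124, 0.0]
ft_force: [0.9, -0.0, -0.3]
grip_width: 0.503
handle c [ 0.446  -0.4497] ang -96.2 ext -0.04421430220016321 0.04004673640812853
end-> grip [ 0.4474 -0.4368] start-> grip [ 0.4472 -0.4386]
lip [ 0.4947 -0.3415]
lip [ 0.4282 -0.3334]
t 10.75 pos [ 0.564  -0.3413  0.2874] yaw 85.1 F [ 0.9 -0.  -0.3] grip 43.8 j7 0.29
0.4474,-0.4378,0.10,84.4 units in target axes [-2.69 -2.67  4.68] turn 0.13
```

```bash
python3 -m jog '[[[0.5,-0.9,-0.9,0.5,0.2],[0.5,-0.9,-0.9,0.8,0],[0.5,-0.89,-0.87,1,0],[0.5,0,0,1,0],[0.5,0,0,0.7,0],[0.5,0,0,0.4,0],[0.5,0,0,0.2,0],[0.5,0,0,0,0]]]'
python3 need.py 0.4473,-0.4378,0.047,84
```

```text
time: 11.75
position: [0.4487, -0.4355, 0.1048]
tool_rot: [2.331, 2.106, 0.0]
ft_force: [-1.0, -0.2, 1.0]
grip_width: 0.498
t 11.75 pos [ 0.4487 -0.4355  0.1048] yaw 84.2 F [-1.  -0.2  1. ] grip 43.4 j7 0.49
0.4473,-0.4378,0.047,84 units in target axes [-0.06 -0.03  1.44] turn 0.04
```

```bash
python3 -m jog '[[[0.5,-0.05,-0.03,0.5,0],[0.5,0,0,0.6,0],[0.5,0,0,0.34,0],[0.5,0,0,0,0],[0.05,0,0,0,0],[0.05,0,0,0,0],[0.05,0,0,0,0],[0.05,0,0,0,0],[0.05,0,0,0,0]]]' 40
python3 need.py 0.4473,-0.4378,0.047,84
python3 -m jog '[[[0.05,0,0,-0.3,0],[0.05,0,0,-0.6,0],[0.05,0,0,-0.8,0],[0.05,0,0,-0.6,0],[0.05,0,0,-0.2,0],[0.05,0,0,0,0]]]'
python3 - <<'E'
from h import *
a=grab("top","3");b=grab("side","3")
A=cv2.resize(a["im"][190:290,345:465],(360,300),interpolation=cv2.INTER_CUBIC);B=cv2.resize(b["im"][220:370,300:480],(360,300),interpolation=cv2.INTER_CUBIC)
cv2.imwrite("pics/b3.png",np.hstack([A,B])[:,:,::-1])
E
python3 need.py
```

```text
time: 12.88
position: [0.4471, -0.4373, 0.0473]
tool_rot: [2.33, 2.106, -0.0]
ft_force: [0.8, -0.5, 1.4]
grip_width: 0.141
t 12.88 pos [ 0.4471 -0.4373  0.0473] yaw 84.2 F [ 0.8 -0.5  1.4] grip 12.2 j7 0.47
0.4473,-0.4378,0.047,84 units in target axes [-0.01  0.01  0.01] turn 0.04
time: 13.62
position: [0.447, -0.4372, 0.1473]
tool_rot: [2.33, 2.106, -0.0]
ft_force: [0.3, 0.6, -1.7]
grip_width: 0.142
t 13.72 pos [ 0.4463 -0.4367  0.1458] yaw 84.2 F [-0.6  0.  -0.5] grip 12.3 j7 0.51
```

View pics/b3.png

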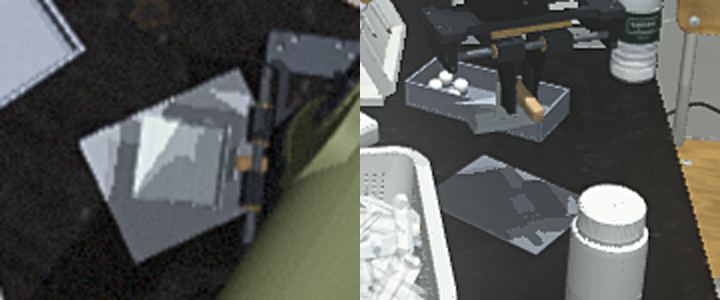

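The scoop is lifted and looks level (side crop, handle at (530,95)). I now bring it over the far half of the tray.

```bash
python3 -m jog '[[[0.05,0.44,0.4,0,-1],[0.05,0.4,0.45,0,-1],[0.05,0.36,0.48,0,-1],[0.05,0.32,0.51,0,-1],[0.05,0.27,0.54,0,-1],[0.05,0.23,0.56,0,-1],[0.05,0.18,0.58,0,-1],[0.05,0.13,0.59,0,-1],[0.05,0.08,0.6,0,-0.4],[0.05,0,0,0,0]]]'
python3 need.py 0.6043,-0.2866,0.115,126.05
```

```text
time: 14.98
position: [0.611, -0.2906, 0.1462]
tool_rot: [-1.416, -2.803, -0.003]
ft_force: [0.3, -0.2, -1.2]
grip_width: 0.145
t 14.97 pos [ 0.611  -0.2906  0.1462] yaw 126.4 F [ 0.3 -0.2 -1.2] grip 12.6 j7 0.84
0.6043,-0.2866,0.115,126.05 units in target axes [ 0.18 -0.08  0.78] turn 0.07
```

```bash
python3 -m jog '[[[0.05,0.18,-0.08,0.5,0.07],[0.05,0,0,0.45,0],[0.05,0,0,0,0]]]'
python3 need.py 0.6043,-0.2866,0.105,126.05
python3 - <<'E'
from h import *
a=grab("top","4");b=grab("side","4")
A=cv2.resize(a["im"][170:260,285:385],(400,360),interpolation=cv2.INTER_CUBIC);B=cv2.resize(b["im"][230:310,310:420],(495,360),interpolation=cv2.INTER_CUBIC)
cv2.imwrite("pics/b4.png",np.hstack([A,B[:,:400]])[:,:,::-1])
E
```

```text
time: 15.35
position: [0.6011, -0.2905, 0.1068]
tool_rot: [-1.43, -2.793, 0.001]
ft_force: [0.1, -0.2, -1.0]
grip_width: 0.146
t 15.35 pos [ 0.6011 -0.2905  0.1068] yaw 125.8 F [ 0.1 -0.2 -1. ] grip 12.7 j7 0.82
0.6043,-0.2866,0.105,126.05 units in target axes [0.03 0.12 0.04] turn -0.05
```

View pics/b4.png

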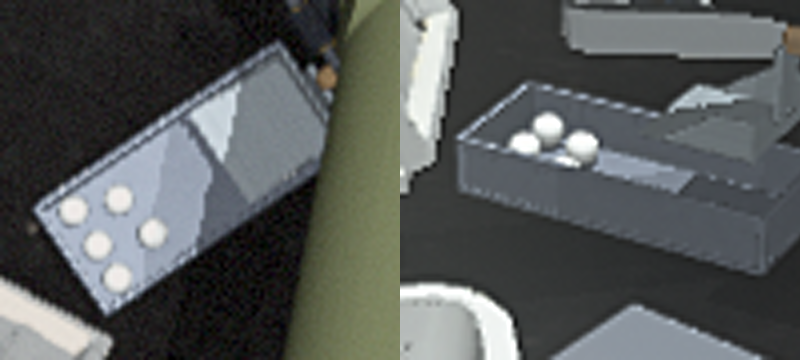

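Run:
```python
from h import *
t=np.load("top4.npz");tr=np.array([.5349,-.1912]);w=-.9416;c,s=np.cos(w),np.sin(w)
f=lambda p:np.round([c*(p[0]-tr[0])+s*(p[1]-tr[1]),-s*(p[0]-tr[0])+c*(p[1]-tr[1])],4)
for a,b in((185,122),(253,203)): print("lip",f(ray(t,285+a/4-.4,170+b/4-.4,.064)))
print("grip",f([.6011,-.2905]))
for n,a,b in(("nearL",38,210),("nearR",107,314),("farL",278,42)): print(n,f(ray(t,285+a/4-.4,170+b/4-.4,.036)))
```

```text
lip [0.0122 0.0297]
lip [ 0.0187 -0.0388]
grip [ 0.1192 -0.0049]
nearL [-0.0976  0.0387]
nearR [-0.0989 -0.0436]
farL [0.0974 0.0417]
```

```bash
python3 -m jog '[[[0.05,0.03,0.1,0.3,-0.05],[0.05,0,0,0.5,0],[0.05,0,0,0.4,0],[0.05,0,0,0,0],[0.05,0,0,0,0]]]'
python3 need.py 0.6043,-0.2866,0.047,126.05 0.6035,-0.2872,0.047,126.05
```

```text
time: 16.08
position: [0.6056, -0.2862, 0.0609]
tool_rot: [-1.423, -2.8, -0.0]
ft_force: [-0.2, -0.2, -0.8]
grip_width: 0.143
t 16.07 pos [ 0.6056 -0.2862  0.0609] yaw 126.1 F [-0.2 -0.2 -0.8] grip 12.5 j7 0.8
0.6043,-0.2866,0.047,126.05 units in target axes [ 0.01 -0.03  0.35] turn 0.01
0.6035,-0.2872,0.047,126.05 units in target axes [ 0.01 -0.06  0.35] turn 0.01
```

```bash
python3 -m jog '[[[0.05,0,-0.03,0.15,0],[0.05,0,0,0.14,0],[0.05,0,0,0.05,0],[0.05,0,0,0.03,0],[0.05,0,0,0,0]]]'
python3 need.py 0.6035,-0.2872,0.047,126.05
```

```text
time: 16.7
position: [0.6047, -0.2874, 0.0469]
tool_rot: [1.423, 2.8, -0.001]
ft_force: [-1.9, -0.0, 3.2]
grip_width: 0.141
t 16.7 pos [ 0.6047 -0.2874  0.0469] yaw 126.1 F [-1.9 -0.   3.2] grip 12.3 j7 0.79
0.6035,-0.2872,0.047,126.05 units in target axes [ 0.02 -0.02 -0.  ] turn 0.01
```

```bash
python3 -m jog '[[[0.05,0.2,0,0,0],[0.05,0.3,0,0,0],[0.05,0.3,0,0,0],[0.05,0.3,0,0,0],[0.05,0.3,0,0,0],[0.05,0.3,0,0,0],[0.05,0.3,0,0,0]]]'
python3 -m jog '[[[0.05,0.2,0,0,0],[0.05,0.2,0,0,0],[0.05,0.15,0,0,0],[0.05,0,0,0,0]]]'
python3 need.py 0.5385,-0.1963,0.047,126.05
python3 - <<'E'
from h import *
a=grab("top","5");b=grab("side","5")
A=cv2.resize(a["im"][185:265,280:380],(400,320),interpolation=cv2.INTER_CUBIC);B=cv2.resize(b["im"][230:310,310:410],(400,320),interpolation=cv2.INTER_CUBIC)
cv2.imwrite("pics/b5.png",np.hstack([A,B])[:,:,::-1])
E
```

```text
time: 17.58
position: [0.5578, -0.223, 0.0473]
tool_rot: [1.422, 2.798, -0.002]
ft_force: [2.0, -3.8, 4.4]
grip_width: 0.145
time: 18.08
position: [0.5447, -0.2048, 0.0472]
tool_rot: [1.421, 2.799, -0.002]
ft_force: [0.9, -2.1, 5.6]
grip_width: 0.144
t 18.07 pos [ 0.5447 -0.2048  0.0472] yaw 126.2 F [ 0.9 -2.1  5.6] grip 12.5 j7 0.72
0.5385,-0.1963,0.047,126.05 units in target axes [ 0.26 -0.    0.  ] turn 0.02
```

View pics/b5.png

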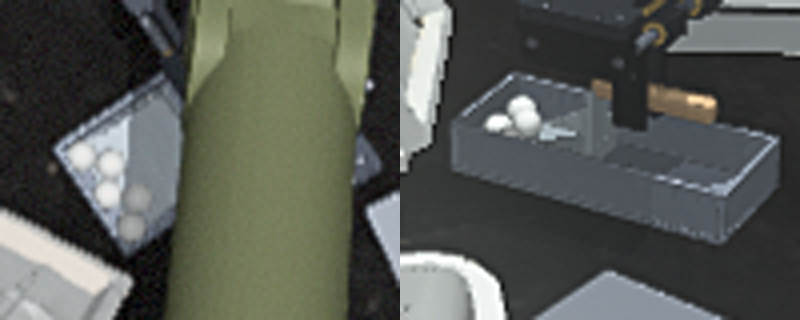

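The balls are bunched against the near wall around (105,190), and the lip is about 10 mm from it. I keep going until it touches.

```bash
python3 -m jog '[[[0.05,0.15,0,0,0],[0.05,0.15,0,0,0],[0.05,0.08,0,0,0],[0.05,0,0,0,0]]]'
python3 need.py 0.5385,-0.1963,0.047,126.05
python3 - <<'E'
from h import *
a=grab("top","6");b=grab("side","6")
A=cv2.resize(a["im"][195:255,285:345],(400,400),interpolation=cv2.INTER_CUBIC);B=cv2.resize(b["im"][235:295,310:370],(400,400),interpolation=cv2.INTER_CUBIC)
cv2.imwrite("pics/b6.png",np.hstack([A,B])[:,:,::-1])
E
```

```text
time: 18.68
position: [0.5382, -0.1962, 0.0483]
tool_rot: [1.42, 2.791, -0.004]
ft_force: [6.5, -8.6, 4.3]
grip_width: 0.144
t 18.68 pos [ 0.5382 -0.1962  0.0483] yaw 126.1 F [ 6.5 -8.6  4.3] grip 12.5 j7 0.71
0.5385,-0.1963,0.047,126.05 units in target axes [-0.01  0.    0.03] turn 0.0
```

View pics/b6.png

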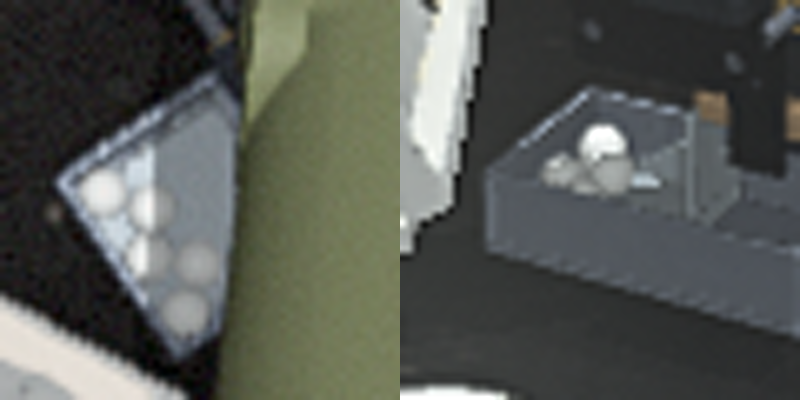

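All five balls sit inside the pan at the wall: top crop (100,190), (150,208), (148,255), (195,262) and (187,313). The lip presses the wall with about 11 N. With a softer grip I pivot the scoop back about its rear edge, so the lip rises along the wall and traps the balls.

```bash
python3 -m jog '[[[0.05,0,0,0,0],[0.05,0,0,0.06,0],[0.05,-0.07,0,0.06,0],[0.05,-0.07,0,0.06,0],[0.05,-0.07,0,0.06,0],[0.05,-0.06,0,0.05,0],[0.05,0,0,0,0]]]' 15
python3 need.py 0.5385,-0.1963,0.047,126.05
python3 - <<'E'
from h import *
a=grab("top","7");b=grab("side","7")
A=cv2.resize(a["im"][195:255,285:345],(400,400),interpolation=cv2.INTER_CUBIC);B=cv2.resize(b["im"][225:285,320:380],(400,400),interpolation=cv2.INTER_CUBIC)
cv2.imwrite("pics/b7.png",np.hstack([A,B])[:,:,::-1])
E
```

```text
time: 19.65
position: [0.5443, -0.2042, 0.0372]
tool_rot: [1.422, 2.792, -0.003]
ft_force: [2.9, -7.0, 11.2]
grip_width: 0.146
t 19.65 pos [ 0.5443 -0.2042  0.0372] yaw 126.0 F [ 2.9 -7.  11.2] grip 12.7 j7 0.71
0.5385,-0.1963,0.047,126.05 units in target axes [ 0.25 -0.   -0.24] turn -0.0
```

View pics/b7.png

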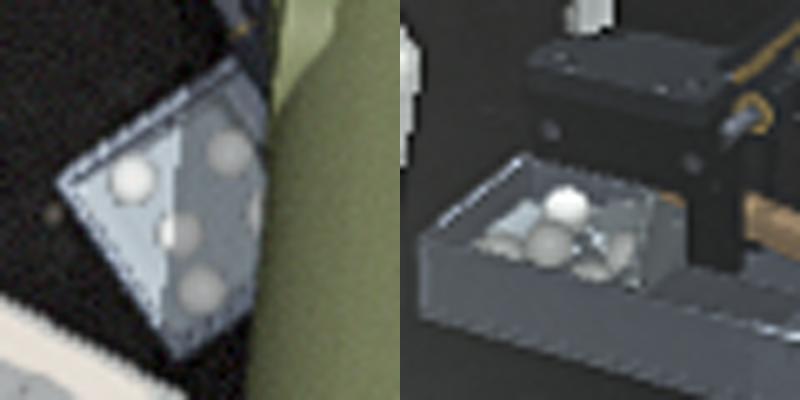

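The pivot worked: the pan is tilted back and the balls are rolling rearward. I grip hard, wait briefly, then lift.

```bash
python3 -m jog '[[[0.05,0,0,0,0],[0.05,0,0,0,0],[0.05,0,0,0,0],[0.05,0,0,-0.15,0],[0.05,-0.05,0,-0.25,0],[0.05,-0.05,0,-0.4,0],[0.05,0,0,-0.5,0],[0.05,0,0,-0.5,0],[0.05,0,0,-0.4,0],[0.05,0,0,-0.2,0]]]' 55
python3 -m jog '[[[0.05,0,0,0,0],[0.05,0,0,0,0]]]'
python3 need.py 0.48,0.085,0.25,90
python3 - <<'E'
from h import *
a=grab("top","8");b=grab("side","8")
A=cv2.resize(a["im"][185:265,270:350],(400,400),interpolation=cv2.INTER_CUBIC);B=cv2.resize(b["im"][195:275,310:390],(400,400),interpolation=cv2.INTER_CUBIC)
cv2.imwrite("pics/b8.png",np.hstack([A,B])[:,:,::-1])
E
```

```text
time: 21.0
position: [0.5446, -0.2045, 0.1322]
tool_rot: [1.423, 2.799, -0.0]
ft_force: [-0.2, -0.4, -1.8]
grip_width: 0.143
time: 21.25
position: [0.5435, -0.2044, 0.1298]
tool_rot: [-1.423, -2.799, 0.0]
ft_force: [-1.1, 0.3, -1.8]
grip_width: 0.141
t 21.25 pos [ 0.5435 -0.2044  0.1298] yaw 126.1 F [-1.1  0.3 -1.8] grip 12.3 j7 0.78
0.48,0.085,0.25,90 units in target axes [ 7.23 -1.59 -3.  ] turn 7.22
```

View pics/b8.png

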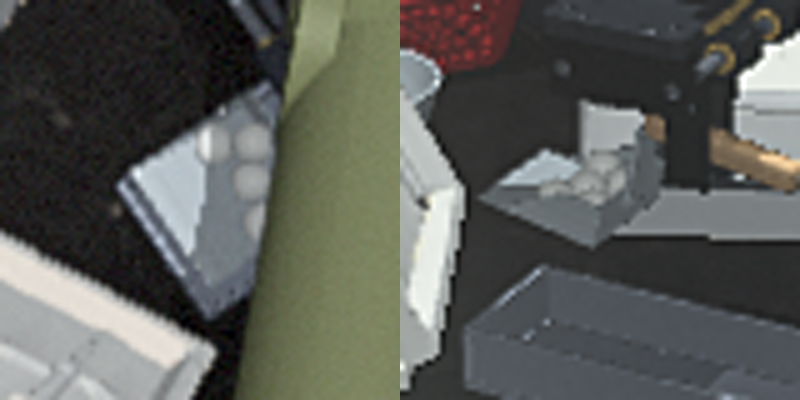

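All five balls ride at the back of the tilted pan and the tray looks empty (side crop, balls near (590,175)). I carry the scoop up and over to the bowl with gentle speed changes.

```bash
python3 -m jog '[[[0.05,0,0,-0.3,0],[0.05,0,0,-0.6,0],[0.05,0,0,-0.8,0],[0.05,0,0,-0.8,0],[0.05,0,0,-0.7,0],[0.05,0,0,-0.4,0],[0.05,0,0,-0.2,0],[0.05,0.18,0.08,0,0.5],[0.05,0.37,0.15,0,0.5],[0.05,0.57,0.2,0,0.5]]]'
python3 -m jog '[[[0.05,0.575,0.17,0,0.5],[0.05,0.58,0.15,0,0.5],[0.05,0.69,0.14,0,0.5],[0.05,0.69,0.11,0,0.5],[0.05,0.7,0.08,0,0.5],[0.05,0.7,0.05,0,0.5],[0.05,0.6,0.02,0,0.6],[0.05,0.6,-0.01,0,0.6],[0.05,0.5,-0.03,0,0.6],[0.05,0.35,-0.04,0,0.6]]]'
python3 -m jog '[[[0.05,0.2,-0.03,0,0.6],[0.05,0,0,0,0]]]'
python3 need.py 0.492,0.093,0.168,90
```

```text
time: 22.6
position: [0.5336, -0.1577, 0.2814]
tool_rot: [-1.607, -2.697, 0.0]
ft_force: [0.3, 0.5, -1.8]
grip_width: 0.141
time: 23.85
position: [0.4838, 0.0809, 0.2818]
tool_rot: [-2.19, -2.251, 0.002]
ft_force: [0.1, 0.1, -2.4]
grip_width: 0.143
time: 24.1
position: [0.4826, 0.0885, 0.282]
tool_rot: [-2.245, -2.196, 0.002]
ft_force: [-0.3, -0.1, -1.4]
grip_width: 0.143
t 24.1 pos [0.4826 0.0885 0.282 ] yaw 88.7 F [-0.3 -0.1 -1.4] grip 12.4 j7 -0.23
0.492,0.093,0.168,90 units in target axes [0.11 0.23 2.85] turn -0.25
```

```bash
python3 -m jog '[[[0.05,0.05,0.12,0.3,-0.2],[0.05,0.05,0.12,0.6,0],[0.05,0,0,0.7,0],[0.05,0,0,0.6,0],[0.05,0,0,0.4,0],[0.05,0,0,0.2,0],[0.05,0,0,0,0]]]'
python3 need.py 0.493,0.094,0.168,90
python3 - <<'E'
from h import *
a=grab("top","9");im,P=cloud(a);b=grab("side","9")
m=roi(150,260,180,270)&(P[...,2]>.11)&(P[...,2]<.2)&(P[...,0]>.43)&(P[...,0]<.56)&(P[...,1]>.08)&(P[...,1]<.3)
q=P[m];print(len(q))
for y in np.arange(.1,.24,.015):
    k=q[abs(q[:,1]-y)<.0075]
    if len(k)>3:print(y.round(3),len(k),"x",np.percentile(k[:,0],[3,97]).round(3),"z",np.percentile(k[:,2],[5,50,95]).round(3))
E
```

```text
time: 24.98
position: [0.4929, 0.0916, 0.1703]
tool_rot: [-2.228, -2.214, 0.0]
ft_force: [-0.8, -0.0, -0.9]
grip_width: 0.14
t 24.98 pos [0.4929 0.0916 0.1703] yaw 89.6 F [-0.8 -0.  -0.9] grip 12.2 j7 -0.31
0.493,0.094,0.168,90 units in target axes [0.06 0.   0.06] turn -0.08
0
```

Run:
```python
from h import *
a=np.load("top9.npz");im,P=cloud(a)
q=P.reshape(-1,3);q=q[(abs(q[:,0]-.493)<.03)&(q[:,2]>.02)&(q[:,2]<.3)]
for y in np.arange(.06,.26,.015):
    k=q[abs(q[:,1]-y)<.0075]
    if len(k)>3:print(y.round(3),len(k),"z",np.percentile(k[:,2],[5,50,95]).round(3))
b=np.load("side9.npz");im2,P2=cloud(b)
A=cv2.resize(im[180:270,150:260],(400,327));B=cv2.resize(im2[150:240,270:380],(400,327));cv2.imwrite("pics/b9.png",np.hstack([A,B])[:,:,::-1])
print("ball-white count side",(im2[150:240,270:380].min(-1)>170).sum())
print(P2[170:215:5,300:360:6,:].round(2).tolist()[3])
```

```text
0.06 213 z [0.101 0.259 0.268]
0.075 4 z [0.146 0.198 0.198]
0.255 15 z [0.062 0.068 0.075]
ball-white count side 2084
[[0.48, 0.13, 0.15], [0.5, 0.12, 0.15], [0.49, 0.04, 0.18], [0.64, 0.4, 0.05], [0.66, 0.38, 0.05], [0.66, 0.34, 0.06], [0.69, 0.34, 0.06], [0.71, 0.33, 0.06], [0.73, 0.33, 0.05], [0.66, 0.13, 0.12]]
```

```bash
python3 -m jog '[[[0.05,0.06,0,0.06,-0.1],[0.05,0,0,0,0],[0.05,0,0,0,0],[0.05,0,0,0,0]]]' 5
cat > look.py <<'E'
from h import *
import sys
b=grab("side",sys.argv[1]);im,P=cloud(b);a=grab("top",sys.argv[1]+"t")
q=P.reshape(-1,3);q=q[(q[:,0]>.44)&(q[:,0]<.55)&(q[:,1]>.1)&(q[:,1]<.26)&(q[:,2]>.03)&(q[:,2]<.25)]
for y in np.arange(.09,.26,.02):
    k=q[abs(q[:,1]-y)<.01]
    if len(k)>3:print(y.round(3),len(k),"z",np.percentile(k[:,2],[3,50,97]).round(3))
E
python3 look.py 10; python3 need.py
```

```text
time: 25.58
position: [0.4932, 0.0942, 0.1684]
tool_rot: [2.219, 2.223, 0.001]
ft_force: [-0.3, 0.6, -1.0]
grip_width: 0.148
0.11 83 z [0.069 0.155 0.249]
0.13 24 z [0.034 0.051 0.248]
0.17 6 z [0.035 0.042 0.046]
0.19 6 z [0.031 0.033 0.038]
t 25.68 pos [0.4932 0.0942 0.1683] yaw 90.1 F [ 0.6 -0.1 -2. ] grip 12.8 j7 -0.31
```

Run:
```python
from h import *
o=[]
for n in("side9","side10"):
    im,P=cloud(np.load(n+".npz"));q=P.reshape(-1,3);q=q[(q[:,0]>.44)&(q[:,0]<.55)&(q[:,1]>.1)&(q[:,1]<.26)&(q[:,2]>.03)&(q[:,2]<.25)]
    print(n,len(q),[(y.round(2),np.percentile(q[abs(q[:,1]-y)<.01][:,2],[3,50,97]).round(3).tolist()) for y in np.arange(.09,.26,.02) if (abs(q[:,1]-y)<.01).sum()>3])
    o.append(cv2.resize(im[140:240,260:360],(390,390),interpolation=cv2.INTER_CUBIC))
cv2.imwrite("pics/b10.png",np.hstack(o)[:,:,::-1])
```

```text
side9 295 [(np.float64(0.11), [0.054, 0.2, 0.249]), (np.float64(0.13), [0.042, 0.146, 0.177]), (np.float64(0.15), [0.053, 0.159, 0.164]), (np.float64(0.17), [0.035, 0.049, 0.103]), (np.float64(0.19), [0.033, 0.049, 0.151]), (np.float64(0.21), [0.039, 0.05, 0.101]), (np.float64(0.25), [0.062, 0.064, 0.069])]
side10 121 [(np.float64(0.11), [0.069, 0.155, 0.249]), (np.float64(0.13), [0.034, 0.051, 0.248]), (np.float64(0.17), [0.035, 0.042, 0.046]), (np.float64(0.19), [0.031, 0.033, 0.038])]
```

View pics/b10.png

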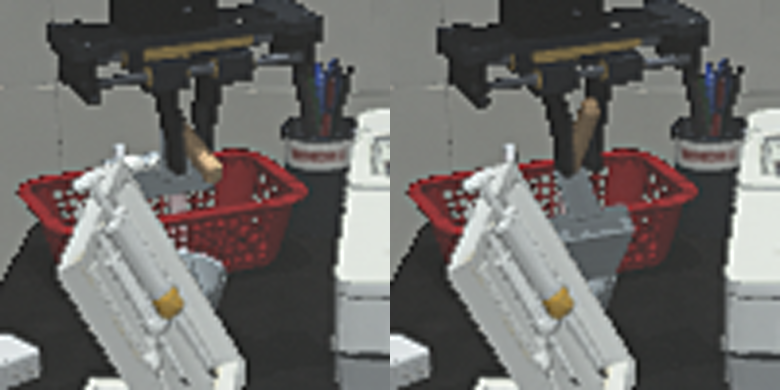

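The left view (before) shows the pan tilted back. The right view (after) shows the scoop swung front-down over the bowl with its handle up. I grip firmly, lift and back off, then count balls numerically.

```bash
python3 -m jog '[[[0.05,0,0,0,0],[0.05,0,0,0,0],[0.05,0,0,-0.4,0],[0.05,0,0,-0.8,0],[0.05,0,0,-0.8,0],[0.05,0,0,-0.8,0],[0.05,0,0,-0.4,0],[0.05,-0.5,0.4,0,0],[0.05,-0.8,0.4,0,0],[0.05,-1,0.2,0,0]]]' 40
python3 -m jog '[[[0.05,-1,0,0,0],[0.05,-1,0,0,0],[0.05,-1,0,0,0],[0.05,-1,0,0,0],[0.05,-0.5,0,0,0],[0.05,0,0,0,0]]]'
python3 need.py 0.4473,-0.4378,0.047,84
python3 - <<'E'
from h import *
a=grab("top","11");im,P=cloud(a)
S=6
def circ(c0,r0,name,h):
    g=cv2.resize(im[c0[1]:r0[1],c0[0]:r0[0]],None,fx=S,fy=S,interpolation=cv2.INTER_CUBIC);g=cv2.cvtColor(g,cv2.COLOR_RGB2GRAY)
    c=cv2.HoughCircles(g,cv2.HOUGH_GRADIENT,1,16,param1=80,param2=14,minRadius=17,maxRadius=30)
    print(name,[] if c is None else [(ray(a,x/S+c0[0],y/S+c0[1],h)[:2].round(3).tolist(),round(float(r),0),int(g[int(min(y,g.shape[0]-1)),int(min(x,g.shape[1]-1))])) for x,y,r in c[0]])
circ((168,200),(218,252),"bowl",.015);circ((290,178),(376,250),"tray",.014)
d=P[205:248:2,171:215:2,2];print((d*1000).round(0).astype(int))
t0,_=cloud(np.load("top0.npz"))
g=im.min(-1)[205:248:2,171:215:2];print(g)
E
```

```text
time: 26.92
position: [0.5333, 0.0018, 0.296]
tool_rot: [-2.217, -2.225, 0.001]
ft_force: [-0.2, -0.4, -0.0]
grip_width: 0.145
time: 27.68
position: [0.5331, -0.1789, 0.2957]
tool_rot: [-2.221, -2.22, 0.0]
ft_force: [0.6, 0.8, -1.1]
grip_width: 0.147
t 27.68 pos [ 0.5331 -0.1789  0.2957] yaw 90.0 F [ 0.6  0.8 -1.1] grip 12.8 j7 0.19
0.4473,-0.4378,0.047,84 units in target axes [-6.66 -1.46  6.22] turn 1.19
bowl [([0.505, 0.166], 19.0, 234), ([0.484, 0.166], 18.0, 233), ([0.504, 0.184], 22.0, 233), ([0.469, 0.179], 19.0, 234), ([0.485, 0.192], 29.0, 233)]
tray [([0.511, -0.097], 19.0, 69)]
[[                   0                   -3                   -2
                     2                   -3                    1
                    53                   58                   53
                    50                   51                   47
                    51                   51                   55
                    56                    5                    1
                    -5                    3                    3
                     4]
 [                  -4   
[... 11441 characters left out ...]
27 132 145 155 163 169 176 185 232 231 216 200 169 172 167 161
  144 120 188  69]
 [ 51 227 119 132 136 148 154 162 166 162 202 211 146 168 168 164 154 145
  130 142 182   7]
 [ 21 135 176 121 127 140 143 148 156 163 167 168 171 168 161 151 140 126
  122 213  28  44]
 [ 34  19 137 163 124 124 132 138 150 149 153 157 152 152 149 136 118 130
  208  53  11  39]
 [ 21  31  11 141 186 121 118 126 131 133 138 141 134 136 128 114 150 216
   43  19  25  27]
 [ 27  25  29  14  61 202 166 140 116 118 117 124 114 122 156 188 133  21
   25  12  28  31]
 [ 27  31  24  30  21  13  56 164 202 202 168 202 192 189  90  33  16  21
   20  23  23  23]]<stdin>:9: RuntimeWarning: invalid value encountered in cast
```

All five balls are in the bowl, at five distinct circles, and none is left in the tray. Next I measure the scoop's tilt in the grip from its wooden handle.

```bash
python3 -m jog '[[[0.05,-0.3,-0.1,0,0.2],[0.05,-0.8,-0.3,0,0.5],[0.05,-1,-0.5,0,0.5],[0.05,-1,-0.5,0,0],[0.05,-1,-0.4,0,0],[0.05,-0.6,-0.2,0.4,0],[0.05,0,0,0.8,0],[0.05,0,0,0.4,0],[0.05,0,0,0,0]]]'
python3 need.py 0.455,-0.3642,0.135,84
cat > tilt.py <<'E'
from h import *
import sys
from bench import get_state
for n in("side","top"):
    z=grab(n,sys.argv[1]);im,P=cloud(z);p=get_state()["position"]
    hsv=cv2.cvtColor(im,cv2.COLOR_RGB2HSV)
    m=(hsv[...,0]>8)&(hsv[...,0]<25)&(hsv[...,1]>70)&(hsv[...,2]>110)&(np.linalg.norm(P-p,axis=-1)<.11)
    if m.sum()<8: print(n,"few",m.sum());continue
    m=big(m);q=P[m];c=np.median(q,0);q=q[np.linalg.norm(q-c,axis=1)<.07];c=q.mean(0);w,V=np.linalg.eigh(np.cov((q-c).T));d=V[:,2]*np.sign(-V[1,2])
    print(n,len(q),"c",c.round(3),"dir",d.round(2),"elev deg",np.degrees(np.arcsin(d[2])).round(1),w.round(6))
    q=P.reshape(-1,3);f=np.array([.1045,.9945]);r=(q[:,:2]-p[:2])@f;l=(q[:,:2]-p[:2])@[.9945,-.1045]
    k=(abs(l)<.036)&(r>-.02)&(r<.13)&(q[:,2]>.012)&(q[:,2]<p[2])
    if k.sum()>5:
        kk=q[k];rr=r[k];i=np.argmin(kk[:,2]);print(n,"below-tool pts",k.sum(),"lowest z",np.percentile(kk[:,2],2).round(3),"fwd of lowest",rr[kk[:,2]<np.percentile(kk[:,2],6)].mean().round(3),"max fwd",np.percentile(rr,98).round(3))
E
python3 tilt.py 12
```

```text
time: 28.85
position: [0.4401, -0.3581, 0.2314]
tool_rot: [-2.329, -2.105, 0.0]
ft_force: [-1.2, 0.3, -0.0]
grip_width: 0.149
t 28.85 pos [ 0.4401 -0.3581  0.2314] yaw 84.2 F [-1.2  0.3 -0. ] grip 13.0 j7 0.45
0.455,-0.3642,0.135,84 units in target axes [-0.11  0.39  2.41] turn 0.04
side 100 c [ 0.434 -0.383  0.33 ] dir [ 0.99 -0.11  0.02] elev deg 1.1 [2.00e-06 4.00e-06 5.39e-04]
side below-tool pts 741 lowest z 0.135 fwd of lowest 0.016 max fwd 0.017
top 6 c [ 0.444 -0.334  0.239] dir [-0.13 -0.2   0.97] elev deg 76.2 [1.0e-06 3.0e-06 1.5e-05]
top below-tool pts 142 lowest z 0.014 fwd of lowest 0.019 max fwd 0.022
```

```bash
python3 need.py 0.456,-0.354,0.112,84
python3 -m jog '[[[0.05,0.05,0.2,0.5,0],[0.05,0.05,0.2,0.8,0],[0.05,0,0,0.9,0],[0.05,0,0,0.5,0],[0.05,0,0,0.25,0],[0.05,0,0,0,0]]]' 8
python3 need.py 0.456,-0.354,0.1038,84; python3 tilt.py 13
```

```text
t 28.95 pos [ 0.4411 -0.3589  0.2333] yaw 84.2 F [ 0.3  0.5 -0.9] grip 12.6 j7 0.45
0.456,-0.354,0.112,84 units in target axes [0.16 0.36 3.03] turn 0.04
time: 29.7
position: [0.4568, -0.3571, 0.1142]
tool_rot: [-2.333, -2.104, -0.0]
ft_force: [-0.6, -1.0, -1.4]
grip_width: 0.149
t 29.7 pos [ 0.4568 -0.3571  0.1142] yaw 84.1 F [-0.6 -1.  -1.4] grip 13.0 j7 0.37
0.456,-0.354,0.1038,84 units in target axes [ 0.07 -0.03  0.26] turn 0.02
side 82 c [ 0.452 -0.382  0.212] dir [ 0.99 -0.1   0.02] elev deg 1.2 [2.00e-06 4.00e-06 5.46e-04]
side below-tool pts 604 lowest z 0.019 fwd of lowest 0.016 max fwd 0.017
top few 5
```

```bash
python3 -m jog '[[[0.05,0,0,0.2,0],[0.05,0,0,0.12,0],[0.05,-0.25,0,0.08,0],[0.05,-0.25,0,0.08,0],[0.05,-0.24,0,0.1,0],[0.05,-0.24,0,0.11,0],[0.05,0,0,0,0]]]'
python3 need.py 0.4473,-0.4378,0.047,84; python3 tilt.py 14
```

```text
time: 30.68
position: [0.4523, -0.3972, 0.086]
tool_rot: [2.334, 2.102, 0.0]
ft_force: [0.0, -1.0, -0.9]
grip_width: 0.151
t 30.68 pos [ 0.4523 -0.3972  0.086 ] yaw 84.0 F [ 0.  -1.  -0.9] grip 13.2 j7 0.41
0.4473,-0.4378,0.047,84 units in target axes [-1.02 -0.02  0.98] turn 0.0
side 81 c [ 0.448 -0.422  0.184] dir [ 0.99 -0.1   0.02] elev deg 1.1 [1.00e-06 4.00e-06 5.58e-04]
side below-tool pts 486 lowest z 0.027 fwd of lowest 0.021 max fwd 0.03
top 10 c [ 0.456 -0.369  0.103] dir [-0.65 -0.13  0.75] elev deg 48.8 [3.e-06 7.e-06 8.e-06]
top below-tool pts 399 lowest z 0.012 fwd of lowest 0.048 max fwd 0.057
```

```bash
python3 -m jog '[[[0.05,-0.23,0,0.19,0],[0.05,-0.21,0,0.17,0],[0.05,-0.19,0,0.18,0],[0.05,-0.17,0,0.19,0],[0.05,-0.16,0,0.21,0],[0.05,-0.06,0,0.06,0],[0.05,0,0,0,0]]]'
python3 need.py 0.4473,-0.4378,0.047,84; python3 tilt.py 15
```

```text
time: 31.65
position: [0.4483, -0.4367, 0.0464]
tool_rot: [-2.333, -2.104, 0.0]
ft_force: [-0.9, -0.3, -2.4]
grip_width: 0.15
t 31.65 pos [ 0.4483 -0.4367  0.0464] yaw 84.1 F [-0.9 -0.3 -2.4] grip 13.1 j7 0.44
0.4473,-0.4378,0.047,84 units in target axes [-0.03 -0.02 -0.02] turn 0.02
side 86 c [ 0.442 -0.462  0.145] dir [ 0.99 -0.11  0.02] elev deg 1.1 [1.00e-06 4.00e-06 5.93e-04]
side below-tool pts 160 lowest z 0.012 fwd of lowest 0.029 max fwd 0.058
top 11 c [ 0.452 -0.411  0.073] dir [ 0.43 -0.38 -0.82] elev deg -55.0 [4.0e-06 7.0e-06 1.5e-05]
top below-tool pts 170 lowest z 0.012 fwd of lowest 0.077 max fwd 0.101
```

```bash
python3 -m jog '[[[0.05,0,0,0,0],[0.05,0,0,0,0],[0.25,0,0,0,0],[0.4,0,0,0,0],[0.5,0,0,0,0],[0.5,0,0,0,0],[0.5,0,0,-0.3,0],[0.5,0,0,-0.8,0],[0.5,0,0,-1,0],[0.5,0,0,-1,0]]]' 3
python3 -m jog '[[[0.5,-0.6,0,-0.6,0],[0.5,-1,0,-0.3,0],[0.5,-1,0,0,0],[0.5,-1,0,0,0],[0.5,-0.5,0.3,0,0],[0.5,0,0.5,0,0],[0.5,0,0,0,0]]]'
python3 need.py
python3 - <<'E'
from h import *
a=grab("top","16");im,P=cloud(a);hsv=cv2.cvtColor(im,cv2.COLOR_RGB2HSV)
m=(hsv[...,1]>70)&(hsv[...,2]>90)&(hsv[...,0]<30)&roi(405,460,230,270);m=big(m);v,u=np.where(m)
q=np.array([ray(a,x,y,.072)[:2] for x,y in zip(u,v)]);c=q.mean(0);w,V=np.linalg.eigh(np.cov((q-c).T));d=V[:,1]*np.sign(-V[1,1]);s=(q-c)@d
print("handle",len(q),c.round(3),np.degrees(np.arctan2(d[1],d[0])).round(1),"len",np.ptp(s).round(3))
Q=P[m];S=(Q[:,:2]-c)@d;print("handle z vs s slope",np.polyfit(S,Q[:,2],1).round(3))
o=c+d*(s.max()-.121);e=o-np.array([.461,-.3946]);w=-1.1091;print("scoop centre",o.round(3),"in mat",np.round([np.cos(w)*e[0]+np.sin(w)*e[1],-np.sin(w)*e[0]+np.cos(w)*e[1]],3))
f=-d;n=np.array([-d[1],d[0]])
for r in(-.03,-.02,-.01,0,.01,.02):
    k=P.reshape(-1,3);rel=k[:,:2]-o;kk=k[(abs(rel@d-r)<.005)&(abs(rel@n)<.025)];print("pan floor x",r,len(kk),np.median(kk[:,2]).round(4))
print("old handle",)
t,P0=cloud(np.load("top0.npz"));h0=cv2.cvtColor(t,cv2.COLOR_RGB2HSV);m0=big((h0[...,1]>70)&(h0[...,2]>90)&(h0[...,0]<30)&roi(412,455,238,262));print("before z slope",np.polyfit((P0[m0][:,:2]-c)@d,P0[m0][:,2],1).round(3))
for nme,(x0,x1,y0,y1) in dict(jar=(465,512,228,265),timer=(318,350,272,306),adapter=(188,220,262,294)).items():
    print(nme,"diff",np.abs(im[y0:y1,x0:x1].astype(int)-t[y0:y1,x0:x1]).mean().round(1))
b=im[190:262,160:225].min(-1)>222;print("bowl bright px",b.sum())
E
```

```text
time: 33.0
position: [0.4485, -0.4366, 0.1728]
tool_rot: [2.332, 2.104, 0.0]
ft_force: [0.9, -0.7, -0.9]
grip_width: 0.499
time: 33.88
position: [0.4652, -0.602, 0.2068]
tool_rot: [2.33, 2.107, 0.003]
ft_force: [1.1, -0.2, 0.2]
grip_width: 0.498
t 33.88 pos [ 0.4652 -0.602   0.2068] yaw 84.2 F [ 1.1 -0.2  0.2] grip 43.4 j7 0.63
handle 158 [ 0.447 -0.449] -94.9 len 0.084
 ** On entry to DLASCL parameter number  4 had an illegal value
 ** On entry to DLASCL parameter number  4 had an illegal value
 ** On entry to DLASCL parameter number  4 had an illegal value
 ** On entry to DLASCL parameter number  4 had an illegal value
 ** On entry to DLASCL parameter number  5 had an illegal value
 ** On entry to DLASCL parameter number  4 had an illegal valueTraceback (most recent call last):
  File "<stdin>", line 6, in <module>
    c, resids, rank, s = lstsq(lhs, rhs, rcond)
                         ~~~~~^^^^^^^^^^^^^^^^^
    x, resids, rank, s = _umath_linalg.lstsq(a, b, rcond,
                         ~~~~~~~~~~~~~~~~~~~^^^^^^^^^^^^^
                                             signature=signature)
                                             ^^^^^^^^^^^^^^^^^^^^
    raise LinAlgError("SVD did not converge in Linear Least Squares")
numpy.linalg.LinAlgError: SVD did not converge in Linear Least Squares
```

Run:
```python
from h import *
c=np.array([.447,-.449]);an=np.radians(-94.9);d=np.array([np.cos(an),np.sin(an)]);n=np.array([-d[1],d[0]])
def h(tag):
    im,P=cloud(np.load(tag));hsv=cv2.cvtColor(im,cv2.COLOR_RGB2HSV)
    m=big((hsv[...,1]>70)&(hsv[...,2]>90)&(hsv[...,0]<30)&roi(405,460,230,270))&np.isfinite(P[...,2])&(P[...,2]>.03)
    Q=P[m];S=(Q[:,:2]-c)@d;print(tag,"handle slope,z",np.polyfit(S,Q[:,2],1).round(3),"end",np.percentile(S,99).round(3))
    o=c-d*(.078);k=P.reshape(-1,3);rel=k[:,:2]-o
    print(" pan z by x",[(r,np.nanmedian(k[(abs(rel@d-r)<.005)&(abs(rel@n)<.025),2]).round(4)) for r in(-.03,-.02,-.01,0,.01,.02)])
    return im,o
t,_=h("top0.npz");im,o=h("top16.npz")
e=o-np.array([.461,-.3946]);w=-1.1091;print("scoop centre",o.round(3),"in mat",np.round([np.cos(w)*e[0]+np.sin(w)*e[1],-np.sin(w)*e[0]+np.cos(w)*e[1]],3))
for nme,(x0,x1,y0,y1) in dict(jar=(465,512,228,265),timer=(318,350,272,306),adapter=(188,220,262,294),basket=(95,162,150,245),tray=(290,376,178,250)).items():
    print(nme,"diff",np.abs(im[y0:y1,x0:x1].astype(int)-t[y0:y1,x0:x1]).mean().round(1))
print("bowl bright px",(im[205:248,171:215].min(-1)>222).sum(), "tray bright",(im[180:250,293:374].min(-1)>215).sum(),"before",(t[180:250,293:374].min(-1)>215).sum())
```

```text
top0.npz handle slope,z [0.007 0.074] end 0.039
 pan z by x [(-0.03, np.float64(0.0065)), (-0.02, np.float64(0.0066)), (-0.01, np.float64(0.0071)), (0, np.float64(0.0069)), (0.01, np.float64(0.007)), (0.02, np.float64(0.0065))]
top16.npz handle slope,z [0.024 0.074] end 0.039
 pan z by x [(-0.03, np.float64(0.0058)), (-0.02, np.float64(0.0057)), (-0.01, np.float64(0.0064)), (0, np.float64(0.0067)), (0.01, np.float64(0.0066)), (0.02, np.float64(0.007))]
scoop centre [ 0.454 -0.371] in mat [-0.024  0.004]
jar diff 28.6
timer diff 3.0
adapter diff 3.4
basket diff 5.9
tray diff 5.3
bowl bright px 124 tray bright 9 before 130
```

Scoop is flat on the mat, the tray is empty and the bowl holds the balls. The jar difference is probably the gripper hovering over it, so I check it in the side view and hand in.

Run:
```python
from h import *
from bench import job
b=grab("side","17");s0=np.load("side0.npz")["im"]
print("jar side diff",np.abs(b["im"][330:388,402:443].astype(int)-s0[330:388,402:443]).mean().round(1))
print(job.close_job())
```

```text
jar side diff 14.5
the job is handed in; nothing more can be done
None
```

All three steps were carried out and the job was handed in after about 34 s of robot time; the hand-in reported no verdict.

- **Vial:** I took it out of the tray first and released it inside the red basket. The picture taken right after showed it there.
- **Balls:** One push to the near wall and a tilt back on the scoop's rear edge picked up all five. I carried them over the case, and loosening the grip let the scoop swing front-down over the bowl. The last check found five separate ball-sized circles in the bowl and none in the tray. I never saw the gripper touch a ball.
- **Scoop:** I laid it back level by letting its lip pivot on the mat, then released it. In the last image its centre is about 24 mm along and 4 mm across from the mat's centre. The pan floor reads flat to about 1 mm and the handle slope is 0.024 rad.
- **Bystanders:** The timer and adapter areas look unchanged from the start.

**Not clearly settled:** The jar check was inconclusive. The top image differed strongly there (28.6), with the gripper hovering over the jar. The side view also differed moderately (14.5), probably from shadow. The tool tip stayed at least 48 mm above the jar's lid and the force readings stayed near zero, so I believe the jar was not touched.

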